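Lock the trimmed lead weights in the carrying rack

TASK

Turn the rack's red-handled keeper up over its cam and swing it right back. Take the rough casting out of the rack and stand it on the bench right behind the gate, on the side where the other rough ones are; stand every trimmed lead weight on this side of the gate upright and fully down in a bore of the rack, then turn the keeper back over the cam until it drops into its low notch above them. Leave the other rough castings, the cup, the mould and the file where they are.

Things in the scene. Friction and masses are not known exactly. Their poses are not given: they have to be found in the camera images.
- rack: Fir block 343 mm long (its y), 100 mm wide (its x), 50 mm high, fixed to the bench; its place and yaw vary. Origin on the bench midway along the row of four bores; z up. Bores stand in a row along y; at the -y end a brass cam column carries the keeper.
- bore0 (a point): Centre of the mouth of bore 0 (rack y -93 mm), 50 mm above the bench. Round blind bore, 57 mm diameter, 40 mm deep (floor 10 mm above the bench), small chamfer. Any weight fits any bore.
- bore1 (a point): Centre of the mouth of bore 1 (rack y -31 mm), 50 mm above the bench. Round blind bore, 57 mm diameter, 40 mm deep (floor 10 mm above the bench), small chamfer. Any weight fits any bore.
- bore2 (a point): Centre of the mouth of bore 2 (rack y 31 mm), 50 mm above the bench. Round blind bore, 57 mm diameter, 40 mm deep (floor 10 mm above the bench), small chamfer. Any weight fits any bore.
- bore3 (a point): Centre of the mouth of bore 3 (rack y 93 mm), 50 mm above the bench. Round blind bore, 57 mm diameter, 40 mm deep (floor 10 mm above the bench), small chamfer. Any weight fits any bore.
- keeper_pivot (a point): Vertical turning axis of the keeper, at rack y -171 mm, 106 mm above the bench. Fixed in the rack.
- keeper_grip (a point): Middle of the red upright handle post of the keeper: 18 mm diameter, 60 mm tall, 200 mm from the turning axis. The keeper is a flat steel bar, reaching 280 mm from the axis, 28 mm wide and 14 mm thick; the post rises from its top. When locked, bar underside 106 mm, bar top 120 mm, post top 180 mm above the bench; the point is 150 mm above it.
- keeper (a joint): Keeper turn, rad, 0 to 1.5, anticlockwise from above. 0: locked, bar along rack +y over all bores, 6 mm above seated weights' tops. 1.5: swung back, bar along rack -x (towards the robot). A ball under the bar rides a cam ramp: up from 0.1 to its top at 0.6 rad, then gently down to 1.5, where it stays. Turned back past 0.6 the spring takes it down into the notch at 0.
- keeper_lift (a joint): Height of the keeper over its locked height, m: 0 in the low notch, 0.016 at the top of the cam, 0.010 when swung back. A spring (15 to 20 N with its weight) presses it onto the cam; turning it needs about 5 N sideways at the post. Let the post slide up and down between loosely set fingers, or follow its height.
- weight0: Trimmed weight: smooth grey lead cone with a pale ash grip, 90 mm high, about 0.75 kg, standing on its base on the bench. Lead 49 mm diameter up to 20 mm, tapering to 24 mm at 45 mm; straight grip 22 mm diameter from 45 to 90 mm. Origin at the centre of the underside, z up its axis. Three or four are present.
- weight1: Trimmed weight: smooth grey lead cone with a pale ash grip, 90 mm high, about 0.75 kg, standing on its base on the bench. Lead 49 mm diameter up to 20 mm, tapering to 24 mm at 45 mm; straight grip 22 mm diameter from 45 to 90 mm. Origin at the centre of the underside, z up its axis. Three or four are present.
- weight2: Trimmed weight: smooth grey lead cone with a pale ash grip, 90 mm high, about 0.75 kg, standing on its base on the bench. Lead 49 mm diameter up to 20 mm, tapering to 24 mm at 45 mm; straight grip 22 mm diameter from 45 to 90 mm. Origin at the centre of the underside, z up its axis. Three or four are present.
- weight3: Trimmed weight: smooth grey lead cone with a pale ash grip, 90 mm high, about 0.75 kg, standing on its base on the bench. Lead 49 mm diameter up to 20 mm, tapering to 24 mm at 45 mm; straight grip 22 mm diameter from 45 to 90 mm. Origin at the centre of the underside, z up its axis. Three or four are present.
- gate: Small fixed wooden gate, 322 mm long along its x, 85 mm high, 22 mm thick, origin on the bench at its middle. Trimmed weights stand on its -y side; beyond it (+y) is the place of the rough castings, free bench about 150 mm deep.
- rough0: Rough untrimmed casting, dark, 0.8 kg, 92 mm high, base 49 mm diameter; unlike the trimmed ones its top is a thick lead head, straight, 32 mm diameter from 55 to 92 mm. Stands beyond the gate. Bystander; origin under its base, z up its axis.
- rough1: As rough0. Bystander beyond the gate.
- rough2: Rough casting of the same shape as rough0 that starts, by mistake, standing in bore1 of the rack under the locked keeper.
- cup: Pewter cup, 74 mm wide, 85 mm high. Bystander; origin under its base.
- mould: Bronze weight mould, 70 x 110 x 50 mm. Bystander; origin under its base.
- file: File, 160 mm blade and 110 mm ash handle, 28 mm thick, lying. Bystander.

How it is judged:
By the outcome, as a careful person would: the job done as asked, in the order asked, and still so for the second after the job is handed in, with the robot touching nothing.
Of weight0, weight1, weight2, weight3 only 3 to 4 are there at a start; the rules pass over those that are not, and their reading is None.
At some moment in a run one of weight0, weight1, weight2, weight3 may be knocked a few centimetres aside while the robot is not near it.
It also fails if it takes over 210 s, if anything falls off the work surface, if the arm or the gripper's body presses on something with over 40 N, if the wrist force passes 120 N, or if a joint passes its speed limit or range.

ROBOT

A 6-joint arm with a two-finger parallel gripper is mounted at the origin on the work surface. World frame = base frame: x ahead of the robot, y to its left, z up, the work surface at z = 0. Lengths are in m, angles in rad, forces in N, time in s.
With the tool pointing down it reaches from about 0.35 to 0.85 m from the base axis. Payload 8.1 kg.
Tool frame: the origin (TCP) lies at the very end of the fingers, on their centre line; the grasp point (between the pads) lies 19 mm behind it; z points along the fingers, y is the direction in which the jaws open and shut (so a half turn about z gives the same grasp; the last joint's range is limited). The gripper opens to 93 mm and grips with 3 to 60 N. Pads are 15 mm wide; open, the fingers measure 128 mm over their backs; the gripper's body (75 mm by 188 mm) begins 65 mm behind the grasp point.
Start: joints at [1.158, 0.13, 1.488, -0, 1.523, -0.085], TCP at [0.193, 0.568, 0.219] pointing down, gripper open.
Joint ranges: [-2.96, 2.96], [-0.89, 2.26], [0.02, 2.5], [-1.34, 4.48], [0, 2.73], [-2.66, 2.66]. Speed limits (rad/s): [2.39, 2.39, 2.79, 3.14, 3.14, 3.14].

INTERFACE

Orientations are given as a rotation vector (axis times angle).
In Python, from plant import robot gives the robot as it stands.
- The arm moves only by the shell command python3 -m inch 'ROWS' [FORCE]. ROWS is JSON, a list that holds one entry, the list of rows, each a list of 7 numbers: the shift along the tool's x, y, z in cm, then the turn, a rotation vector about the tool's x, y, z in degrees, then the gripper command: -1 is fully open, 1 is shut, values between are in proportion. A call has 1 to 5 rows; each row shifts and turns the commanded pose from where the row before left it, along the tool's axes as they then stand; what a row does not reach is not made up. A row lasts 1/10 s, in which the tool goes at most 50 mm and 8.59 degrees, less where a joint would pass 70% of its speed; a pose out of reach is approached as far as the arm can. A call with a gripper value outside its range is refused whole. The fingers move at their own pace and stop on an object; FORCE is the grip in N (left out, the last holds). Time passes only in rows, so rows that do not move let the fingers close. It gives the time, the measured TCP pose, the force and the opening at its end, in the units of the state.
- robot.read_state(): the state, without advancing time (a new reading comes with each control period).
- robot.read_camera(name): name is "side" or "top" or "wrist"; returns a dict with "image" (384x512x3 uint8, blue, green, red), "K" (3x3 intrinsics, pixels), "R" (3x3) and "t" (3): a world point X has camera coordinates R X + t; the wrist camera has in their place "tool_from_camera" (4x4, takes a point from camera to tool coordinates, whose origin is the TCP and whose axes are the flange's). Camera axes: x right, y down, z forward; pixel columns grow to the right and rows downward; lengths in m; the calibration is good to about 2 mm. The wrist camera is an equidistant fisheye: a pixel r from the principal point sees the ray r / f radians off the axis. A picture is of the moment at which its call begins: read the wrist's pose just before it. There is no depth.
- robot.close_job(): hands the job in, once; it reports no verdict.
The state is a dict: "t": time; "q": joint angles; "dq": joint speeds; "joint_torque": joint torques, N m; "tool_pos": TCP position; "orientation": TCP orientation; "force": force on the tool from outside, world axes, zero at the start; "wrist_torque": the same for the moment, N m; "opening": finger opening in m.
Only numpy, scipy, OpenCV 4.12 (cv2) and the standard library are available. Lean on these libraries where they do the work, as an engineer would, in place of code of your own. Each camera call takes 0.05 s, during which the arm holds its last target. There are 200 camera calls.

## Working session

There is one attempt and no reset: what is moved stays moved. The work goes in short steps, Python scripts to look and compute and a shell command to move; the robot and the scene stay as the last step left them, time stands still between calls to the robot, and variables do not carry over. Pictures are saved under pics/ and viewed, about 12 in all and at most 16, crops included, and the job is handed in when it is done.

```bash
mkdir -p pics; ls; python3 - <<'E'
from plant import robot
import cv2,numpy as np
s=robot.read_state(); print({k:np.round(v,3) for k,v in s.items()})
for n in("top","side"):
    c=robot.read_camera(n); cv2.imwrite(f"pics/{n}0.png",c["image"]); print(n,c["K"],c["R"],c["t"])
c=robot.read_camera("wrist");print(c["K"],c["tool_from_camera"])
E
```

```text
pics
{'t': np.float64(0.0), 'q': array([ 1.158,  0.131,  1.489,  0.   ,  1.523, -0.085]), 'dq': array([ 0.002,  0.001, -0.001, -0.002, -0.   , -0.001]), 'joint_torque': array([ 1.0000e-03, -5.5986e+01, -4.9175e+01,  7.7000e-02,  3.6000e-02,
       -0.0000e+00]), 'tool_pos': array([0.193, 0.568, 0.218]), 'orientation': array([-5.130e-01, -3.099e+00,  3.000e-03]), 'force': array([-0.403, -0.037, -0.183]), 'wrist_torque': array([-0.002,  0.044,  0.008]), 'opening': np.float64(0.093)}
top [[497.94862817   0.         258.54085164]
 [  0.         497.94862817 199.11730431]
 [  0.           0.           1.        ]] [[-0.01346131 -0.99986254  0.00967929]
 [-0.99424444  0.01235546 -0.10642054]
 [ 0.10628632 -0.01105614 -0.9942741 ]] [0.06314109 0.60698569 1.27092661]
side [[466.35453708   0.         258.33186312]
 [  0.         466.35453708 201.57101224]
 [  0.           0.           1.        ]] [[ 0.82671275 -0.56245759  0.01369268]
 [-0.37160318 -0.56414053 -0.73733069]
 [ 0.42244184  0.60447243 -0.6753932 ]] [-0.46104697  0.33514225  0.94533955]
[[297.31863964   0.         257.31215938]
 [  0.         297.31863964 190.50671091]
 [  0.           0.           1.        ]] [[-1.35118716e-04 -9.57757058e-01 -2.87578510e-01  8.12647326e-02]
 [ 9.99999793e-01  5.13931077e-05 -6.41010343e-04  1.06653957e-03]
 [ 6.28711733e-04 -2.87578538e-01  9.57756853e-01 -1.66483998e-01]
 [ 0.00000000e+00  0.00000000e+00  0.00000000e+00  1.00000000e+00]]
```

View pics/top0.png

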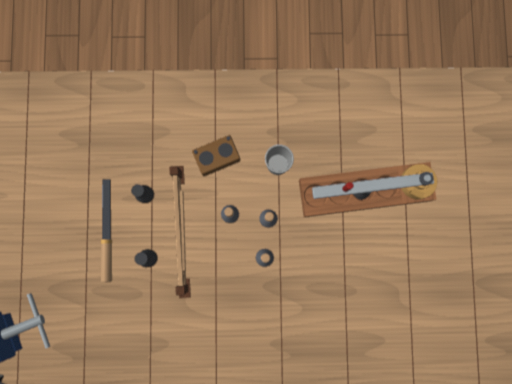

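View pics/side0.png

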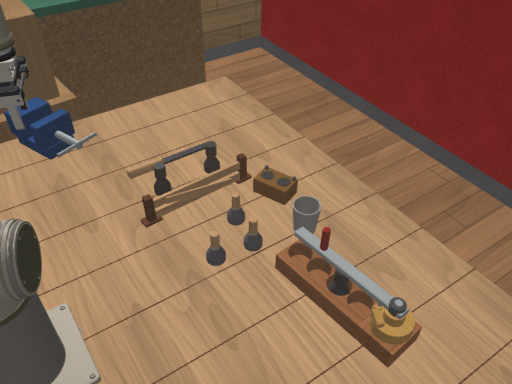

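Top view: keeper's red post is at (348,187) and the pivot at (425,178). The three weights are at (230,213), (268,217) and (264,257). The gate runs (176,172)–(182,291), with rough castings at (142,193) and (146,258). The cup is at (279,159), the mould at (216,155) and the file at (106,230). Three trimmed weights are present.

```bash
cat > h.py <<'E'
from plant import robot
import cv2,numpy as np
from scipy.spatial.transform import Rotation as Ro
def ray(c,u,v):
    K=c["K"];d=np.array([(u-K[0,2])/K[0,0],(v-K[1,2])/K[1,1],1.])
    return -c["R"].T@c["t"], c["R"].T@d
def onz(c,u,v,z):
    o,d=ray(c,u,v); return o+d*(z-o[2])/d[2]
def blobs(m,amin=8):
    n,l,st,ce=cv2.connectedComponentsWithStats(m.astype(np.uint8))
    return [(ce[i].round(1),st[i]) for i in range(1,n) if st[i][4]>=amin]
def red(im):
    b,g,r=[im[...,i].astype(int) for i in range(3)]; return (r>110)&(g<50)&(b<60)
def wpose():
    s=robot.read_state();return s["tool_pos"],Ro.from_rotvec(s["orientation"]).as_matrix()
def wray(c,p,R,u,v):
    K=c["K"];x,y=u-K[0,2],v-K[1,2];r=np.hypot(x,y);th=r/K[0,0]
    d=np.array([np.sin(th)*x/max(r,1e-9),np.sin(th)*y/max(r,1e-9),np.cos(th)])
    T=c["tool_from_camera"];return p+R@T[:3,3],R@T[:3,:3]@d
def wproj(c,p,R,X):
    T=c["tool_from_camera"];q=T[:3,:3].T@(R.T@(np.asarray(X)-p)-T[:3,3]);K=c["K"]
    r=np.hypot(q[0],q[1]);th=np.arctan2(r,q[2]);return K[0,2]+K[0,0]*th*q[0]/r,K[1,2]+K[0,0]*th*q[1]/r
def delta(X):  # cm in tool axes from TCP to X
    p,R=wpose();return (R.T@(np.asarray(X)-p)*100).round(2)
E
python3 - <<'E'
from h import *
im=cv2.imread("pics/top0.png");c=robot.read_camera("top")
hsv=cv2.cvtColor(im,cv2.COLOR_BGR2HSV)
for ce,st in blobs(red(im)): print("red",ce,st,onz(c,*ce,.15)[:2].round(3),onz(c,*ce,.175)[:2].round(3))
for u,v in((230,213),(268,217),(264,257),(142,193),(146,258)): print(u,v,hsv[v-2:v+3:2,u-4:u+5:2].tolist()[1])
for n,(u,v,z) in dict(piv=(426,178,.14),g0=(176.5,172,.085),g1=(182,290,.085),r0=(300,178,.05),r1=(304,216,.05),r2=(431,163,.05),r3=(436,200,.05),w0=(231,211,.09),w1=(269,215.5,.09),w2=(265,257,.09),R0=(137.5,191,.092),R1=(141,259,.092),bartip=(314,193,.12),cup=(279,153,.085)).items(): print(n,onz(c,u,v,z).round(3)[:2])
s=cv2.imread("pics/side0.png");cs=robot.read_camera("side")
for ce,st in blobs(red(s)):
    if st[0]<340 and st[1]>150: print("sidered",ce,st,onz(cs,*ce,.15)[:2].round(3))
for u,v in((235,196),(253,221),(214.5,235)): print(onz(cs,u,v,.09)[:2].round(3))
E
```

```text
red [347.8 185.8] [343 183   9   6  34] [ 0.624 -0.157] [ 0.621 -0.152]
230 213 [[15, 102, 182], [15, 100, 179], [15, 101, 177], [16, 92, 116], [120, 5, 56]]
268 217 [[12, 33, 130], [15, 101, 185], [15, 101, 180], [15, 102, 178], [15, 100, 160]]
264 257 [[8, 24, 127], [15, 101, 186], [15, 102, 182], [15, 101, 176], [15, 99, 168]]
142 193 [[105, 14, 72], [105, 14, 72], [90, 8, 62], [90, 8, 34], [90, 7, 35]]
146 258 [[110, 10, 73], [120, 14, 74], [113, 15, 70], [120, 14, 37], [120, 7, 36]]
piv [ 0.643 -0.349]
g0 [0.673 0.262]
g1 [0.38  0.247]
r0 [ 0.66  -0.053]
r1 [ 0.561 -0.061]
r2 [ 0.695 -0.396]
r3 [ 0.598 -0.404]
w0 [0.573 0.125]
w1 [0.56 0.03]
w2 [0.458 0.042]
R0 [0.625 0.358]
R1 [0.457 0.347]
bartip [ 0.612 -0.08 ]
cup [0.719 0.002]
[0.57  0.127]
[0.558 0.025]
[0.456 0.036]
```

```bash
python3 - <<'E'
import cv2
im=cv2.imread("pics/top0.png")[130:310,90:450]
cv2.imwrite("pics/crop1.png",cv2.resize(im,None,fx=2.2,fy=2.2,interpolation=cv2.INTER_CUBIC))
E
```

```text
(no output)
```

View pics/crop1.png

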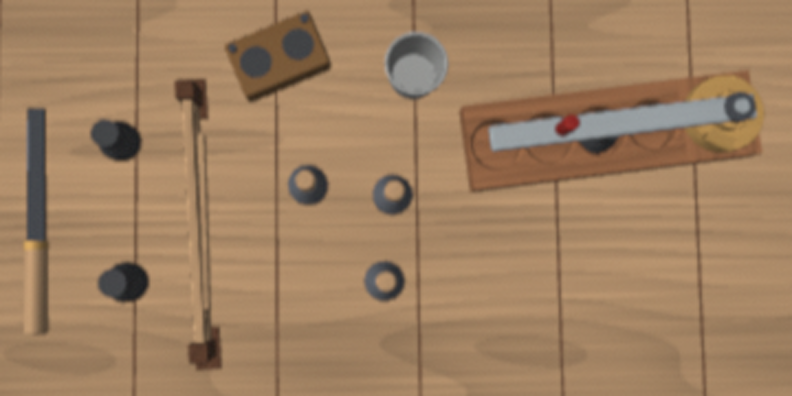

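The crop confirms it: the rack's yaw is about +0.10 rad. The dark casting is in the second bore from the cam, and three trimmed weights are in front of the gate. I'll go to the post first.

```bash
python3 -c "
from h import *
print(delta((.624,-.157,.23)),wpose()[1].round(3))"
```

```text
[-64.14 -54.75  -1.14] [[-0.947  0.322 -0.   ]
 [ 0.322  0.947 -0.001]
 [ 0.    -0.001 -1.   ]]
```

```bash
for i in 1 2 3 4; do python3 -m inch '[[[-3.2,-2.74,-0.06,0,0,0,-1],[-3.2,-2.74,-0.06,0,0,0,-1],[-3.2,-2.74,-0.06,0,0,0,-1],[-3.2,-2.74,-0.06,0,0,0,-1],[-3.2,-2.74,-0.06,0,0,0,-1]]]'; done
for i in 1 2; do python3 -m inch '[[[0,0,0,0,0,8.1,-1],[0,0,0,0,0,8.1,-1],[0,0,0,0,0,8.1,-1],[0,0,0,0,0,8.1,-1],[0,0,0,0,0,0,-0.3]]]'; done
python3 - <<'E'
from h import *
p,R=wpose();c=robot.read_camera("wrist");cv2.imwrite("pics/w1.png",c["image"])
print(robot.read_state()["q"].round(3),p.round(3),R.round(3))
for ce,st in blobs(red(c["image"])):
    o,d=wray(c,p,R,*ce); print(ce,st,(o+d*(.17-o[2])/d[2]).round(3))
for X in((.624,-.157,.18),(.645,-.356,.14)):print(wproj(c,p,R,X))
E
```

```text
t: 0.75
tool_pos: [0.301, 0.3854, 0.2216]
orientation: [0.512, 3.099, 0.0]
force: [0.9, -0.0, 0.9]
opening: 0.0929
t: 1.25
tool_pos: [0.4085, 0.2041, 0.2248]
orientation: [0.512, 3.099, 0.0]
force: [0.4, 0.2, 0.3]
opening: 0.0929
t: 1.75
tool_pos: [0.5159, 0.0227, 0.2277]
orientation: [0.513, 3.099, 0.0]
force: [-0.0, 1.1, 0.6]
opening: 0.0932
t: 2.25
tool_pos: [0.6233, -0.1585, 0.2305]
orientation: [-0.513, -3.099, -0.0]
force: [0.3, -0.1, 0.6]
opening: 0.0928
t: 2.75
tool_pos: [0.6226, -0.1568, 0.2304]
orientation: [-1.36, -2.831, 0.0]
force: [-0.2, 0.2, 0.3]
opening: 0.0888
t: 3.25
tool_pos: [0.6226, -0.1567, 0.2305]
orientation: [-2.091, -2.344, 0.0]
force: [-0.6, 0.1, -0.3]
opening: 0.0889
[-0.326  0.239  1.344  0.     1.558 -0.445] [ 0.623 -0.157  0.231] [[-0.114  0.994 -0.   ]
 [ 0.994  0.114  0.   ]
 [ 0.    -0.    -1.   ]]
[259.1 201. ] [249 181  21  38 555] [ 0.623 -0.152  0.17 ]
(np.float64(259.64534173254935), np.float64(211.18057645943))
(np.float64(257.4577291559139), np.float64(350.9050735623073))
```

View pics/w1.png

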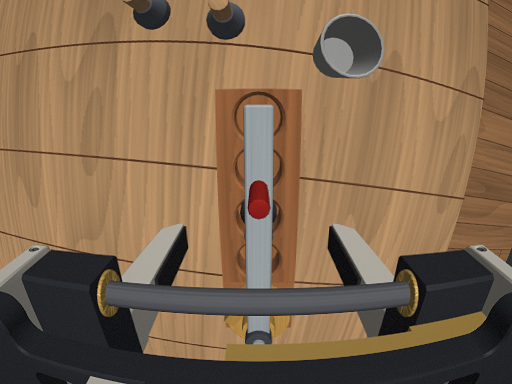

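The wrist view shows the post's top at (259,209), centred between the fingers. The bar runs straight up the image. I'll descend, close loosely and swing.

```bash
python3 -m inch '[[[0,0,2.8,0,0,0,-0.2],[0,0,2.8,0,0,0,0],[0,0,2.6,0,0,0,0.3],[0,0,0,0,0,0,0.35],[0,0,0,0,0,0,0.35]]]' 10
python3 -m inch '[[[0,0,0,0,0,0,0.35],[0,0,0,0,0,0,0.35],[0,0,0,0,0,0,0.35],[0,0,0,0,0,0,0.35]]]'
python3 -m inch '[[[-0.06,-1.5,0,0,0,-4.3,0.35],[-0.06,-1.5,0,0,0,-4.3,0.35],[-0.06,-1.5,0,0,0,-4.3,0.35],[-0.06,-1.5,0,0,0,-4.3,0.35],[-0.06,-1.5,0,0,0,-4.3,0.35]]]'
```

```text
t: 3.8
tool_pos: [0.6223, -0.1567, 0.1487]
orientation: [-2.089, -2.345, 0.001]
force: [0.1, -0.4, 1.8]
opening: 0.0455
t: 4.2
tool_pos: [0.6231, -0.157, 0.1496]
orientation: [2.092, 2.342, 0.001]
force: [0.5, 0.0, -0.4]
opening: 0.0302
t: 4.7
tool_pos: [0.5563, -0.1773, 0.1523]
orientation: [1.608, 2.687, 0.012]
force: [16.9, 10.3, 5.7]
opening: 0.0339
```

```bash
for i in 1 2 3; do python3 -m inch '[[[-0.06,-1.5,0,0,0,-4.3,0.35],[-0.06,-1.5,0,0,0,-4.3,0.35],[-0.06,-1.5,0,0,0,-4.3,0.35],[-0.06,-1.5,0,0,0,-4.3,0.35],[-0.06,-1.5,0,0,0,-4.3,0.35]]]'; done; python3 -m inch '[[[-0.04,-0.8,0,0,0,-2,0.35],[0,0,0,0,0,0,0.35],[0,0,0,0,0,0,0.35]]]'
```

```text
t: 5.2
tool_pos: [0.4975, -0.2238, 0.1527]
orientation: [1.078, 2.941, 0.009]
force: [7.4, 3.5, 5.3]
opening: 0.0388
t: 5.7
tool_pos: [0.4565, -0.2908, 0.1492]
orientation: [0.515, 3.098, 0.0]
force: [1.8, 1.1, 0.1]
opening: 0.0299
t: 6.2
tool_pos: [0.4455, -0.3645, 0.1485]
orientation: [0.072, -3.141, -0.002]
force: [0.5, 2.2, -1.5]
opening: 0.0303
t: 6.5
tool_pos: [0.4463, -0.3724, 0.1487]
orientation: [-0.119, 3.139, 0.0]
force: [-0.2, 0.6, 0.0]
opening: 0.0301
```

```bash
python3 -m inch '[[[0,0,0,0,0,0,0],[0,0,0,0,0,0,0],[0,0,-4,0,0,0,0],[0,0,-4,0,0,0,-0.5],[0,0,-2,0,0,0,-1]]]'; for i in 1 2; do python3 -m inch '[[[0,0,0,0,0,8.6,-1],[0,0,0,0,0,8.6,-1],[0,0,0,0,0,8.6,-1],[0,0,0,0,0,8.6,-1],[0,0,0,0,0,8.6,-1]]]'; done
python3 - <<'E'
from h import *
print(delta((.630,-.217,.24)),wpose()[1].round(3)[:,1])
c=robot.read_camera("top");cv2.imwrite("pics/top1.png",c["image"])
for ce,st in blobs(red(c["image"])): print(ce,onz(c,*ce,.165).round(3))
E
```

```text
t: 7.0
tool_pos: [0.4474, -0.3731, 0.253]
orientation: [-0.121, 3.136, -0.006]
force: [0.1, -0.1, -0.0]
opening: 0.0581
t: 7.5
tool_pos: [0.4465, -0.3722, 0.2489]
orientation: [1.046, 2.962, -0.0]
force: [-0.6, -0.3, -0.1]
opening: 0.0925
t: 8.0
tool_pos: [0.4465, -0.3722, 0.2488]
orientation: [2.058, 2.373, -0.0]
force: [0.3, 1.4, 0.3]
opening: 0.0928
[12.77 20.36  0.89] [0.99  0.141 0.   ]
[440.1 260.2] [ 0.445 -0.364  0.165]
```

Keeper is swung back: post at (0.445,-0.364), as expected for 1.5 rad. Next I'll go over bore 1.

```bash
python3 -m inch '[[[2.5,4.07,0.18,0,0,0.5,-1],[2.5,4.07,0.18,0,0,0.5,-1],[2.5,4.07,0.18,0,0,0.5,-1],[2.5,4.07,0.18,0,0,0.5,-1],[2.6,4.07,0.18,0,0,0,-1]]]';  python3 -m inch '[[[0,0,0,0,0,0,-1],[0,0,0,0,0,0,-1]]]'
python3 - <<'E'
from h import *
p,R=wpose();c=robot.read_camera("wrist");cv2.imwrite("pics/w2.png",c["image"]);print(p.round(3))
for u in((.630,-.217,.102),(.627+.0096,-.186-.0925,.05),(.617,-.0935,.05),(.6238,-.155,.05)):print(np.round(wproj(c,p,R,u),1))
E
```

```text
t: 8.55
tool_pos: [0.6331, -0.2195, 0.2398]
orientation: [2.089, 2.346, 0.0]
force: [0.8, -0.7, -0.3]
opening: 0.0931
t: 8.75
tool_pos: [0.6323, -0.2197, 0.239]
orientation: [-2.086, -2.348, 0.001]
force: [-0.1, -0.3, -0.1]
opening: 0.0931
[ 0.632 -0.22   0.239]
[256.2 179.1]
[255.9 215.5]
[257.8  65.8]
[257.3 117.3]
```

View pics/w2.png

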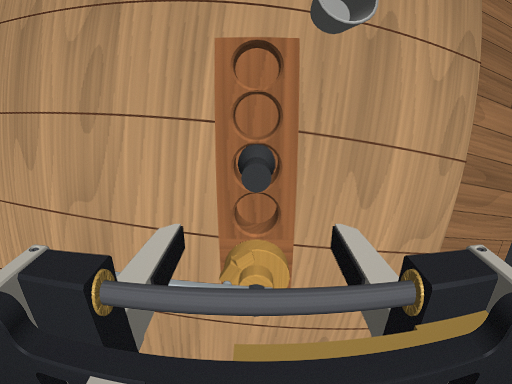

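Bore mouths appear at (257,67), (257,116) and (257,213), and the rough head at (257,178), all within 2 px of prediction. Grasping it.

```bash
python3 -m inch '[[[0.3,-0.2,4.3,0,0,0,-0.6],[0,0,4.3,0,0,0,-0.4],[0,0,4.3,0,0,0,-0.2],[0,0,4.3,0,0,0,-0.2],[0,0,0,0,0,0,-0.2]]]' 45; python3 -m inch '[[[0,0,0,0,0,0,1],[0,0,0,0,0,0,1],[0,0,0,0,0,0,1],[0,0,0,0,0,0,1],[0,0,0,0,0,0,1]]]';  python3 -m inch '[[[0,0,-1,0,0,0,1],[0,0,-2,0,0,0,1],[0,0,-3,0,0,0,1],[0,0,-4,0,0,0,1],[0,0,-4,0,0,0,1]]]'; python3 -c "
from h import *
print(delta((.54,.325,.21)))"
```

```text
t: 9.3
tool_pos: [0.6233, -0.2176, 0.0602]
orientation: [-2.086, -2.334, 0.007]
force: [-1.2, 0.9, -1.1]
opening: 0.0582
t: 9.8
tool_pos: [0.631, -0.2194, 0.071]
orientation: [2.089, 2.34, 0.001]
force: [-2.3, 0.3, 7.6]
opening: 0.0315
t: 10.3
tool_pos: [0.6283, -0.2177, 0.2078]
orientation: [-2.09, -2.341, 0.002]
force: [0.7, -0.8, -7.7]
opening: 0.0316
[54.92 -2.63 -0.12]
```

```bash
python3 -m inch '[[[2,0,0,0,0,0,1],[3,-0.1,0,0,0,0,1],[4,-0.2,0,0,0,0,1],[4.5,-0.2,0,0,0,0,1],[4.5,-0.3,0,0,0,0,1]]]';python3 -m inch '[[[4.5,-0.2,0,0,0,0,1],[4.5,-0.2,0,0,0,0,1],[4.5,-0.2,0,0,0,0,1],[4.5,-0.2,0,0,0,0,1],[4.5,-0.3,0,0,0,0,1]]]';python3 -m inch '[[[4.5,-0.2,0,0,0,0,1],[4,-0.2,0,0,0,0,1],[3.5,-0.2,0,0,0,0,1],[2.4,-0.3,0,0,0,0,1],[0,0,0,0,0,0,1]]]';python3 -m inch '[[[0,0,0,0,0,0,1],[0,0,0,0,0,0,1],[0,0,0,0,0,0,1]]]'
python3 - <<'E'
from h import *
print(delta((.54,.325,.06)))
c=robot.read_camera("top");cv2.imwrite("pics/top2.png",c["image"])
E
```

```text
t: 10.8
tool_pos: [0.5996, -0.0383, 0.2061]
orientation: [-2.091, -2.341, 0.002]
force: [1.5, 0.6, -7.2]
opening: 0.0307
t: 11.3
tool_pos: [0.563, 0.184, 0.2064]
orientation: [-2.091, -2.343, 0.003]
force: [1.5, -0.3, -8.8]
opening: 0.0313
t: 11.8
tool_pos: [0.5368, 0.3276, 0.2061]
orientation: [-2.085, -2.346, 0.003]
force: [0.3, -1.0, -8.2]
opening: 0.0315
t: 12.1
tool_pos: [0.5397, 0.323, 0.2073]
orientation: [-2.094, -2.342, 0.001]
force: [0.3, -0.5, -7.9]
opening: 0.0315
[ 0.2   0.06 14.73]
```

View pics/top2.png

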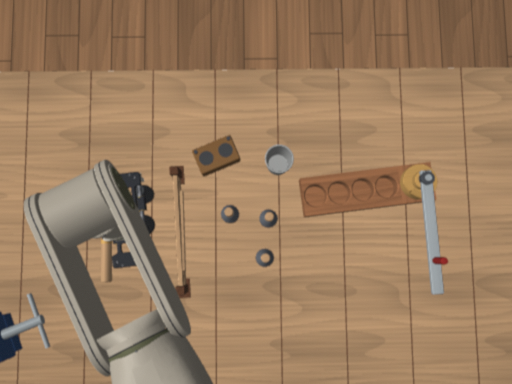

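The rack bores are empty, the keeper is swung back (post (440,260)) and the weights haven't moved. Lowering the casting.

```bash
python3 -m inch '[[[0,0,3,0,0,0,1],[0,0,4,0,0,0,1],[0,0,4,0,0,0,1],[0,0,2,0,0,0,1],[0,0,0.6,0,0,0,1]]]';python3 -m inch '[[[0,0,0.3,0,0,0,1],[0,0,0.3,0,0,0,1],[0,0,0,0,0,0,1],[0,0,0,0,0,0,1]]]'
```

```text
t: 12.65
tool_pos: [0.5374, 0.322, 0.0677]
orientation: [-2.092, -2.34, 0.009]
force: [-0.0, -0.0, -7.9]
opening: 0.0311
t: 13.05
tool_pos: [0.5407, 0.3245, 0.0673]
orientation: [2.092, 2.343, 0.004]
force: [-0.2, -0.3, -7.9]
opening: 0.0315
```

```bash
for i in 1 2 3; do python3 -m inch '[[[0,0,0.2,0,0,0,1],[0,0,0,0,0,0,1]]]';done
```

```text
t: 13.25
tool_pos: [0.5398, 0.3241, 0.0639]
orientation: [2.092, 2.343, 0.001]
force: [0.4, 0.2, -8.1]
opening: 0.0311
t: 13.45
tool_pos: [0.5394, 0.3239, 0.0613]
orientation: [-2.092, -2.343, 0.001]
force: [-0.1, 0.2, -8.0]
opening: 0.0309
t: 13.65
tool_pos: [0.5397, 0.3242, 0.0611]
orientation: [-2.092, -2.343, -0.0]
force: [-5.1, -1.9, 3.7]
opening: 0.0315
```

```bash
python3 -m inch '[[[0,0,0,0,0,0,0.2],[0,0,0,0,0,0,-0.1],[0,0,0,0,0,0,-0.1],[0,0,0,0,0,0,-0.1],[0,0,0,0,0,0,-0.1]]]';python3 -m inch '[[[0,0,-2,0,0,0,-0.1],[0,0,-3,0,0,0,-0.1],[0,0,-4,0,0,0,-0.1],[0,0,-4,0,0,0,-0.1],[0,0,-3,0,0,0,-0.1]]]'
python3 - <<'E'
from h import *
print(delta((.572,.126,.2)),delta((.565,.077,.22)))
E
```

```text
t: 14.15
tool_pos: [0.5399, 0.3241, 0.0599]
orientation: [2.092, 2.343, 0.001]
force: [0.0, -0.4, 0.1]
opening: 0.0509
t: 14.65
tool_pos: [0.5403, 0.3243, 0.2228]
orientation: [2.092, 2.343, 0.004]
force: [0.6, -0.0, -0.3]
opening: 0.0509
[-20.06   0.9    2.27] [-24.85  -0.34   0.26]
```

```bash
python3 -m inch '[[[-4,0.18,0,0,0,0,-0.1],[-4,0.18,0,0,0,0,-0.1],[-4,0.18,0,0,0,0,-0.1],[-4,0.18,1.1,0,0,0,-0.1],[-4,0.18,1.1,0,0,0,-0.1]]]';python3 -m inch '[[[0,0,0,0,0,0,-0.1],[0,0,0,0,0,0,-0.1]]]'
cat >> h.py <<'E'
def grips(c,p,R,z=.09):
    hsv=cv2.cvtColor(c["image"],cv2.COLOR_BGR2HSV);out=[]
    return hsv
E
python3 - <<'E'
from h import *
p,R=wpose();c=robot.read_camera("wrist");cv2.imwrite("pics/w3.png",c["image"]);print(p.round(3))
for X in((.572,.126,.09),(.559,.028,.09),(.457,.039,.09)):print(np.round(wproj(c,p,R,X),1))
E
```

```text
t: 15.15
tool_pos: [0.5717, 0.1249, 0.198]
orientation: [2.091, 2.343, 0.002]
force: [0.5, 0.8, -0.7]
opening: 0.0508
t: 15.35
tool_pos: [0.5711, 0.1255, 0.1974]
orientation: [-2.095, -2.341, 0.0]
force: [-0.3, 0.2, 0.4]
opening: 0.0515
[0.571 0.126 0.197]
[258.9 189.4]
[236.8 274.2]
[146.3 253.6]
```

View pics/w3.png

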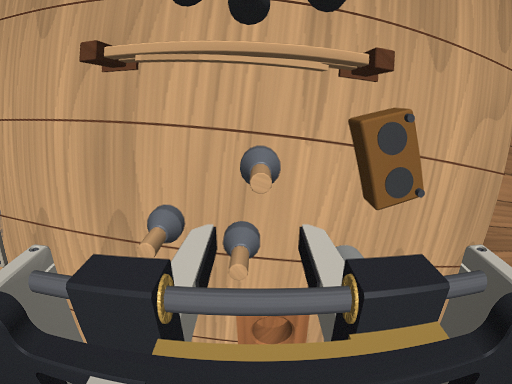

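The wrist view shows the near weight's top at (261,184), the second at (238,270) and the third at (150,250). The placed casting stands behind the gate at (249,8).

```bash
python3 - <<'E'
from h import *
p,R=wpose();c=robot.read_camera("wrist")
for u in((261,184),(238,270.5),(150,249)):
    o,d=wray(c,p,R,*u); X=o+d*(.09-o[2])/d[2]; X[2]=.049; print(X.round(4),delta(X))
E
```

```text
[0.5736 0.1325 0.049 ] [ 0.5   0.28 14.91]
[0.5602 0.0337 0.049 ] [-9.17 -2.17 14.9 ]
[0.462  0.0462 0.049 ] [ -6.81 -11.79  14.9 ]
```

```bash
python3 -m inch '[[[0.5,0.25,3,0,0,0,-0.1],[0,0,4,0,0,0,-0.1],[0,0,4,0,0,0,-0.1],[0,0,3.7,0,0,0,-0.1],[0,0,0,0,0,0,-0.1]]]' 45; python3 -m inch '[[[0,0,0,0,0,0,1],[0,0,0,0,0,0,1],[0,0,0,0,0,0,1],[0,0,0,0,0,0,1],[0,0,0,0,0,0,1]]]';  python3 -m inch '[[[0,0,-1,0,0,0,1],[0,0,-2,0,0,0,1],[0,0,-4,0,0,0,1],[0,0,-4,0,0,0,1],[0,0,-2,0,0,0,1]]]';python3 -m inch '[[[0,0,0,0,0,0,1],[0,0,0,0,0,0,1]]]'; python3 - <<'E'
from h import *
p,R=wpose();c=robot.read_camera("wrist");cv2.imwrite("pics/w4.png",c["image"]);print(p.round(4))
print(delta((.6302,-.2168,.2)),wproj(c,p,R,p-[0,0,.019-.0]),wproj(c,p,R,p+[0,0,.041]))
c=robot.read_camera("top");cv2.imwrite("pics/top3.png",c["image"])
E
```

```text
t: 15.95
tool_pos: [0.5682, 0.1324, 0.0448]
orientation: [-2.086, -2.341, 0.012]
force: [-0.3, 0.4, -0.5]
opening: 0.051
t: 16.45
tool_pos: [0.5738, 0.1317, 0.0525]
orientation: [2.092, 2.343, 0.002]
force: [-3.3, -0.0, 7.5]
opening: 0.0215
t: 16.95
tool_pos: [0.5742, 0.1316, 0.1847]
orientation: [2.091, 2.341, 0.005]
force: [1.5, -0.6, -6.3]
opening: 0.021
t: 17.15
tool_pos: [0.5725, 0.1314, 0.1796]
orientation: [-2.092, -2.343, 0.001]
force: [0.7, 0.3, -8.8]
opening: 0.0212
[0.5725 0.1314 0.1796]
[-35.25   1.89  -2.18] (np.float64(257.93780099999674), np.float64(226.96516195041374)) (np.float64(257.8544892819058), np.float64(275.25775097490987))
```

View pics/w4.png

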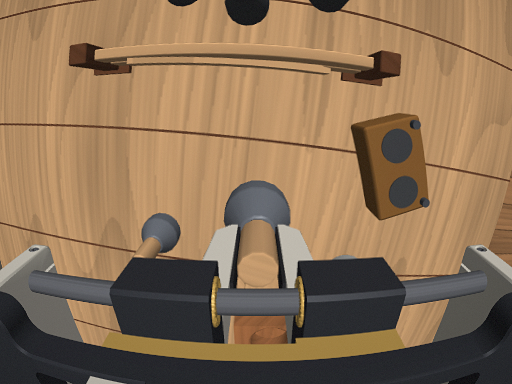

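Held weight: its top is at (258,268) and the far edge of its base at (257,181). I'll check the offset along tool x from these, and where bore 1 is.

```bash
python3 - <<'E'
from h import *
p,R=wpose();c=robot.read_camera("wrist")
for d in(0,.002,.004,.006):
  print(d,[np.round(wproj(c,p,R,p+R@np.array(a)),1) for a in((d,0,-.041),(d+.0245,0,.049),(d+.0245,0,.029))])
E
```

```text
0 [array([258. , 275.3]), array([257.9, 180.7]), array([257.9, 188.3])]
0.002 [array([258. , 271.9]), array([257.9, 178.2]), array([257.9, 185.4])]
0.004 [array([258. , 268.5]), array([257.9, 175.6]), array([257.9, 182.6])]
0.006 [array([258. , 265.1]), array([257.9, 173. ]), array([257.9, 179.8])]
```

```bash
python3 -m inch '[[[-2,0.1,0,0,0,0,1],[-3,0.2,0,0,0,0,1],[-4,0.2,0,0,0,0,1],[-4.5,0.2,0,0,0,0,1],[-4.5,0.2,0,0,0,0,1]]]';python3 -m inch '[[[-4.5,0.2,0,0,0,0,1],[-4.5,0.2,0,0,0,0,1],[-4,0.2,0,0,0,0,1],[-3,0.2,0,0,0,0,1],[-1.3,0.2,0,0,0,0,1]]]';python3 -m inch '[[[0,0,0,0,0,0,1],[0,0,0,0,0,0,1],[0,0,0,0,0,0,1]]]'
python3 - <<'E'
from h import *
p,R=wpose();c=robot.read_camera("wrist");cv2.imwrite("pics/w5.png",c["image"]);print(p.round(4))
print(delta((.6302,-.2178,.06)))
c=robot.read_camera("top");cv2.imwrite("pics/top4.png",c["image"])
E
```

```text
t: 17.8
tool_pos: [0.6013, -0.0475, 0.1784]
orientation: [-2.09, -2.342, 0.003]
force: [1.2, 0.8, -8.1]
opening: 0.0211
t: 18.3
tool_pos: [0.6305, -0.2201, 0.178]
orientation: [-2.094, -2.338, 0.003]
force: [0.4, 0.2, -7.5]
opening: 0.0211
t: 18.6
tool_pos: [0.6315, -0.2155, 0.1798]
orientation: [-2.09, -2.343, 0.0]
force: [0.3, 0.6, -7.4]
opening: 0.0213
[ 0.6315 -0.2155  0.1798]
[-0.22 -0.16 12.02]
```

View pics/w5.png

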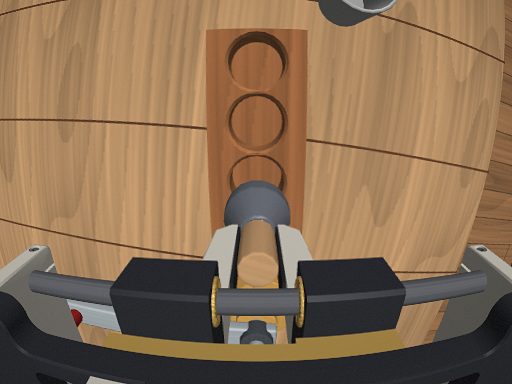

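Bore mouths 3 and 2 are at (257,62) and (257,122), bore 1's far edge is at v=155, and the weight is centred in u. Lowering.

```bash
python3 -m inch '[[[-0.2,-0.15,2,0,0,0,1],[0,0,3,0,0,0,1],[0,0,2,0,0,0,1],[0,0,0.5,0,0,0,1],[0,0,0,0,0,0,1]]]';python3 -m inch '[[[0,0,0.7,0,0,0,1],[0,0,0.7,0,0,0,1],[0,0,0.7,0,0,0,1],[0,0,0.7,0,0,0,1],[0,0,0,0,0,0,1]]]';python3 -m inch '[[[0,0,0.5,0,0,0,1],[0,0,0.5,0,0,0,1],[0,0,0,0,0,0,1],[0,0,0,0,0,0,1]]]'
```

```text
t: 19.2
tool_pos: [0.6299, -0.2182, 0.1048]
orientation: [-2.09, -2.343, 0.001]
force: [0.4, 0.2, -7.3]
opening: 0.0212
t: 19.7
tool_pos: [0.6295, -0.2189, 0.0758]
orientation: [-2.091, -2.341, 0.001]
force: [-0.1, -0.3, -7.5]
opening: 0.021
t: 20.1
tool_pos: [0.6304, -0.2192, 0.0674]
orientation: [-2.092, -2.343, 0.0]
force: [0.4, 0.2, -6.9]
opening: 0.0215
```

```bash
python3 -m inch '[[[0,0,0.3,0,0,0,1],[0,0,0.2,0,0,0,1],[0,0,0,0,0,0,1]]]';python3 -m inch '[[[0,0,0.2,0,0,0,1],[0,0,0,0,0,0,1]]]'
```

```text
t: 20.4
tool_pos: [0.6306, -0.2193, 0.0627]
orientation: [2.092, 2.343, 0.0]
force: [-0.0, 0.7, -6.6]
opening: 0.0214
t: 20.6
tool_pos: [0.6308, -0.2195, 0.0626]
orientation: [2.092, 2.343, 0.0]
force: [-6.1, 0.9, 5.0]
opening: 0.0213
```

```bash
python3 -m inch '[[[0,0,0,0,0,0,0.2],[0,0,0,0,0,0,-0.1],[0,0,0,0,0,0,-0.1],[0,0,0,0,0,0,-0.1],[0,0,-1,0,0,0,-0.1]]]';python3 -m inch '[[[0,0,-3,0,0,0,-0.1],[0,0,-4,0,0,0,-0.1],[0,0,-4,0,0,0,-0.1],[0,0,-2,0,0,0,-0.1]]]'
python3 - <<'E'
from h import *
print(delta((.560,.032,.2)))
E
```

```text
t: 21.1
tool_pos: [0.6295, -0.2188, 0.0693]
orientation: [-2.091, -2.341, 0.001]
force: [1.2, 0.5, -0.3]
opening: 0.0508
t: 21.5
tool_pos: [0.6323, -0.2199, 0.2066]
orientation: [2.088, 2.339, 0.003]
force: [1.7, -1.1, 0.5]
opening: 0.0512
[25.85 -4.34  0.55]
```

```bash
python3 -m inch '[[[3,-0.7,0,0,0,0,-0.1],[4.5,-0.8,0,0,0,0,-0.1],[4.5,-0.8,0,0,0,0,-0.1],[4.5,-0.8,0,0,0,0,-0.1],[4.5,-0.8,0.3,0,0,0,-0.1]]]';python3 -m inch '[[[4.8,-0.4,0.3,0,0,0,-0.1],[0,0,0,0,0,0,-0.1],[0,0,0,0,0,0,-0.1],[0,0,0,0,0,0,-0.1]]]'
python3 - <<'E'
from h import *
p,R=wpose();c=robot.read_camera("wrist");cv2.imwrite("pics/w6.png",c["image"]);print(p.round(4))
for X in((.560,.0325,.09),(.460,.043,.09)):print(np.round(wproj(c,p,R,X),1))
E
```

```text
t: 22.0
tool_pos: [0.5679, -0.0135, 0.1991]
orientation: [2.092, 2.342, 0.002]
force: [0.9, 0.1, -0.2]
opening: 0.0519
t: 22.4
tool_pos: [0.5592, 0.0314, 0.1953]
orientation: [2.092, 2.342, 0.0]
force: [0.7, -0.3, -0.5]
opening: 0.0508
[0.5592 0.0314 0.1953]
[258.7 189.3]
[157.6 168. ]
```

View pics/w6.png

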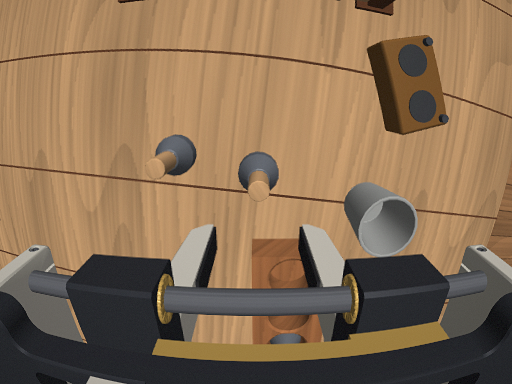

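Weight 1's top is at (259,190) and the third's at (157,169), both matching prediction. Grasping.

```bash
python3 -m inch '[[[0.1,0.1,3,0,0,0,-0.1],[0,0,4,0,0,0,-0.1],[0,0,4,0,0,0,-0.1],[0,0,3.5,0,0,0,-0.1],[0,0,0,0,0,0,-0.1]]]' 45; python3 -m inch '[[[0,0,0,0,0,0,1],[0,0,0,0,0,0,1],[0,0,0,0,0,0,1],[0,0,0,0,0,0,1],[0,0,0,0,0,0,1]]]';  python3 -m inch '[[[0,0,-1,0,0,0,1],[0,0,-2,0,0,0,1],[0,0,-4,0,0,0,1],[0,0,-4,0,0,0,1],[0,0,-2,0,0,0,1]]]';python3 -m inch '[[[0,0,0,0,0,0,1],[0,0,0,0,0,0,1]]]'; python3 - <<'E'
from h import *
print(delta((.6238,-.1555,.18)))
E
```

```text
t: 22.95
tool_pos: [0.5551, 0.0319, 0.0439]
orientation: [-2.09, -2.335, 0.011]
force: [-0.7, -0.6, -0.5]
opening: 0.0513
t: 23.45
tool_pos: [0.5604, 0.0332, 0.0514]
orientation: [2.091, 2.342, 0.001]
force: [-3.1, -1.4, 6.8]
opening: 0.0216
t: 23.95
tool_pos: [0.5607, 0.0335, 0.1837]
orientation: [2.09, 2.341, 0.004]
force: [0.7, 0.4, -7.4]
opening: 0.0213
t: 24.15
tool_pos: [0.559, 0.0335, 0.1787]
orientation: [-2.092, -2.343, 0.001]
force: [-0.6, 0.1, -7.8]
opening: 0.0211
[-19.51   4.31  -0.14]
```

```bash
python3 -m inch '[[[-2,0.5,0,0,0,0,1],[-4,0.8,0,0,0,0,1],[-4.5,1,0,0,0,0,1],[-4.5,1,0,0,0,0,1],[-3.2,0.7,0,0,0,0,1]]]';python3 -m inch '[[[-1.3,0.3,0,0,0,0,1],[0,0,0,0,0,0,1],[0,0,0,0,0,0,1],[0,0,0,0,0,0,1]]]'
python3 - <<'E'
from h import *
print(delta((.6238,-.1555,.06)),wpose()[0])
E
```

```text
t: 24.65
tool_pos: [0.6185, -0.1452, 0.1758]
orientation: [-2.091, -2.339, 0.004]
force: [0.6, 1.0, -6.9]
opening: 0.0211
t: 25.05
tool_pos: [0.6236, -0.1539, 0.1784]
orientation: [-2.089, -2.343, 0.001]
force: [-0.8, 1.2, -7.6]
opening: 0.0211
[-0.18  0.03 11.84] [ 0.62355185 -0.15386748  0.17839964]
```

```bash
python3 -m inch '[[[-0.15,0,2,0,0,0,1],[0,0,3,0,0,0,1],[0,0,2,0,0,0,1],[0,0,0.7,0,0,0,1],[0,0,0.7,0,0,0,1]]]';python3 -m inch '[[[0,0,0.7,0,0,0,1],[0,0,0.7,0,0,0,1],[0,0,0.7,0,0,0,1],[0,0,0.5,0,0,0,1],[0,0,0,0,0,0,1]]]';python3 -m inch '[[[0,0,0.4,0,0,0,1],[0,0,0,0,0,0,1],[0,0,0,0,0,0,1]]]';python3 -m inch '[[[0,0,0.2,0,0,0,1],[0,0,0,0,0,0,1]]]'
```

```text
t: 25.55
tool_pos: [0.6242, -0.1556, 0.0955]
orientation: [-2.09, -2.344, -0.0]
force: [-3.2, 4.4, -2.1]
opening: 0.0209
t: 26.05
tool_pos: [0.6243, -0.1555, 0.0699]
orientation: [-2.09, -2.343, -0.001]
force: [-2.1, 4.8, -9.0]
opening: 0.0212
t: 26.35
tool_pos: [0.6244, -0.1554, 0.0663]
orientation: [-2.091, -2.343, -0.002]
force: [-2.1, 5.8, -7.3]
opening: 0.0209
t: 26.55
tool_pos: [0.6245, -0.1554, 0.0647]
orientation: [-2.091, -2.343, -0.002]
force: [-4.0, 5.5, -5.1]
opening: 0.0211
```

Slight wall contact: the force is +y. I'll ease 2 mm toward +y and go on down.

```bash
python3 -m inch '[[[0.2,0,0,0,0,0,1],[0,0,0,0,0,0,1]]]';python3 -m inch '[[[0,0,0.2,0,0,0,1],[0,0,0,0,0,0,1]]]';python3 -m inch '[[[0,0,0.2,0,0,0,1],[0,0,0,0,0,0,1]]]'
```

```text
t: 26.75
tool_pos: [0.6248, -0.1545, 0.0647]
orientation: [2.091, 2.343, 0.001]
force: [-1.7, 2.7, -4.9]
opening: 0.021
t: 26.95
tool_pos: [0.6246, -0.1548, 0.0619]
orientation: [2.092, 2.343, 0.001]
force: [-1.9, 3.3, -5.7]
opening: 0.0211
t: 27.15
tool_pos: [0.6248, -0.1549, 0.0615]
orientation: [2.092, 2.343, 0.001]
force: [-6.4, 6.2, 5.2]
opening: 0.0212
```

```bash
python3 -m inch '[[[0,0,0,0,0,0,0.2],[0,0,0,0,0,0,-0.1],[0,0,0,0,0,0,-0.1],[0,0,0,0,0,0,-0.1],[0,0,-1,0,0,0,-0.1]]]';python3 -m inch '[[[0,0,-3,0,0,0,-0.1],[0,0,-4,0,0,0,-0.1],[0,0,-4,0,0,0,-0.1],[0,0,-2,0,0,0,-0.1]]]'
python3 - <<'E'
from h import *
print(delta((.460,.044,.197)))
E
```

```text
t: 27.65
tool_pos: [0.6233, -0.1549, 0.0684]
orientation: [-2.091, -2.342, 0.002]
force: [0.1, -0.2, -0.8]
opening: 0.0506
t: 28.05
tool_pos: [0.6261, -0.1557, 0.2055]
orientation: [2.088, 2.339, 0.004]
force: [-0.0, 0.3, 0.8]
opening: 0.0513
[ 21.71 -14.26   0.7 ]
```

```bash
python3 -m inch '[[[2,-1.3,0,0,0,0,-0.1],[4,-2.6,0,0,0,0,-0.1],[4,-2.6,0,0,0,0,-0.1],[4,-2.6,0,0,0,0,-0.1],[4,-2.6,0.3,0,0,0,-0.1]]]';python3 -m inch '[[[3.6,-2.3,0.3,0,0,0,-0.1],[0,0,0,0,0,0,-0.1],[0,0,0,0,0,0,-0.1],[0,0,0,0,0,0,-0.1]]]'
python3 - <<'E'
from h import *
p,R=wpose();c=robot.read_camera("wrist");cv2.imwrite("pics/w7.png",c["image"]);print(p.round(4))
for X in((.460,.044,.09),):print(np.round(wproj(c,p,R,X),1))
E
```

```text
t: 28.55
tool_pos: [0.4869, 0.0117, 0.1979]
orientation: [2.092, 2.342, 0.002]
force: [-0.1, 0.8, 0.9]
opening: 0.0512
t: 28.95
tool_pos: [0.4616, 0.0433, 0.1945]
orientation: [2.092, 2.342, 0.001]
force: [0.3, -0.8, 0.6]
opening: 0.0515
[0.4616 0.0433 0.1945]
[256.1 189.7]
```

View pics/w7.png

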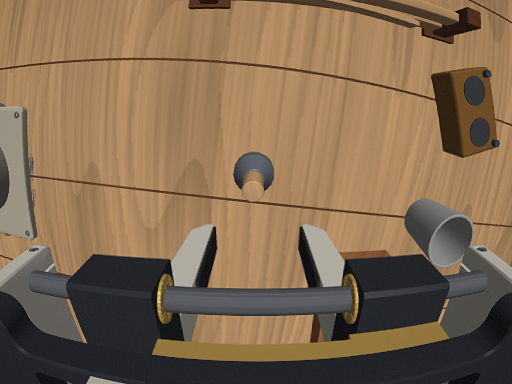

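The third weight's top is at (253,190), about 4 mm to the left. Shifting and grasping.

```bash
python3 -m inch '[[[0,-0.4,3,0,0,0,-0.1],[0,0,4,0,0,0,-0.1],[0,0,4,0,0,0,-0.1],[0,0,3.4,0,0,0,-0.1],[0,0,0,0,0,0,-0.1]]]' 45; python3 -m inch '[[[0,0,0,0,0,0,1],[0,0,0,0,0,0,1],[0,0,0,0,0,0,1],[0,0,0,0,0,0,1],[0,0,0,0,0,0,1]]]';  python3 -m inch '[[[0,0,-1,0,0,0,1],[0,0,-2,0,0,0,1],[0,0,-4,0,0,0,1],[0,0,-4,0,0,0,1],[0,0,-2,0,0,0,1]]]';python3 -m inch '[[[0,0,0,0,0,0,1],[0,0,0,0,0,0,1]]]'; python3 - <<'E'
from h import *
print(delta((.6173,-.0935,.18)))
E
```

```text
t: 29.5
tool_pos: [0.4529, 0.0425, 0.0447]
orientation: [-2.09, -2.336, 0.01]
force: [-0.2, -0.1, -0.3]
opening: 0.051
t: 30.0
tool_pos: [0.4575, 0.0433, 0.0511]
orientation: [2.091, 2.343, 0.001]
force: [-2.6, -1.1, 7.0]
opening: 0.0209
t: 30.5
tool_pos: [0.4577, 0.0435, 0.1834]
orientation: [2.091, 2.342, 0.004]
force: [0.3, 0.1, -8.0]
opening: 0.0209
t: 30.7
tool_pos: [0.4562, 0.0434, 0.1787]
orientation: [-2.092, -2.343, 0.001]
force: [-1.3, 0.5, -8.8]
opening: 0.0213
[-15.42  14.46  -0.15]
```

```bash
python3 -m inch '[[[-1.5,1.4,0,0,0,0,1],[-2.8,2.65,0,0,0,0,1],[-3,2.8,0,0,0,0,1],[-3,2.8,0,0,0,0,1],[-3,2.8,0,0,0,0,1]]]';python3 -m inch '[[[-2,2,0,0,0,0,1],[0,0,0,0,0,0,1],[0,0,0,0,0,0,1],[0,0,0,0,0,0,1]]]'
python3 - <<'E'
from h import *
print(delta((.6175,-.0930,.06)),wpose()[0])
E
```

```text
t: 31.2
tool_pos: [0.5946, -0.0754, 0.1757]
orientation: [-2.089, -2.34, 0.004]
force: [0.6, 0.8, -6.9]
opening: 0.0213
t: 31.6
tool_pos: [0.616, -0.0915, 0.1772]
orientation: [-2.089, -2.341, 0.003]
force: [-0.1, -0.3, -7.6]
opening: 0.0213
[-0.18  0.18 11.72] [ 0.61596359 -0.09152874  0.17724165]
```

```bash
python3 -m inch '[[[-0.1,0.15,2,0,0,0,1],[0,0,3,0,0,0,1],[0,0,2,0,0,0,1],[0,0,0.6,0,0,0,1],[0,0,0,0,0,0,1]]]';python3 -m inch '[[[0,0,0.7,0,0,0,1],[0,0,0.7,0,0,0,1],[0,0,0.7,0,0,0,1],[0,0,0.5,0,0,0,1],[0,0,0,0,0,0,1]]]';python3 -m inch '[[[0,0,0.6,0,0,0,1],[0,0,0,0,0,0,1],[0,0,0,0,0,0,1]]]';python3 -m inch '[[[0,0,0.2,0,0,0,1],[0,0,0,0,0,0,1]]]'
```

```text
t: 32.1
tool_pos: [0.6177, -0.0923, 0.1023]
orientation: [-2.09, -2.342, 0.002]
force: [0.6, -0.1, -7.9]
opening: 0.0214
t: 32.6
tool_pos: [0.6194, -0.093, 0.0777]
orientation: [2.092, 2.343, 0.001]
force: [-0.9, 1.3, -9.3]
opening: 0.021
t: 32.9
tool_pos: [0.6194, -0.0931, 0.0717]
orientation: [2.092, 2.343, 0.0]
force: [-0.5, 2.0, -9.1]
opening: 0.0212
t: 33.1
tool_pos: [0.6195, -0.0931, 0.0698]
orientation: [2.092, 2.343, 0.001]
force: [-0.6, 2.2, -6.6]
opening: 0.0208
```

```bash
python3 -m inch '[[[0.1,0,0.3,0,0,0,1],[0,0,0.2,0,0,0,1],[0,0,0,0,0,0,1]]]';python3 -m inch '[[[0,0,0.2,0,0,0,1],[0,0,0,0,0,0,1]]]';python3 -m inch '[[[0,0,0.1,0,0,0,1],[0,0,0,0,0,0,1]]]'
```

```text
t: 33.4
tool_pos: [0.619, -0.0924, 0.0641]
orientation: [2.092, 2.343, -0.001]
force: [0.8, 0.4, -8.3]
opening: 0.0214
t: 33.6
tool_pos: [0.619, -0.0923, 0.0623]
orientation: [-2.093, -2.343, 0.0]
force: [0.3, -0.1, -8.5]
opening: 0.0212
t: 33.8
tool_pos: [0.6191, -0.0922, 0.0615]
orientation: [2.092, 2.343, -0.0]
force: [-1.3, 0.7, -8.2]
opening: 0.021
```

```bash
python3 -m inch '[[[0,0,0.1,0,0,0,1],[0,0,0,0,0,0,1]]]';python3 -m inch '[[[0,0,0.1,0,0,0,1],[0,0,0,0,0,0,1]]]'
```

```text
t: 34.0
tool_pos: [0.6194, -0.0924, 0.0614]
orientation: [2.092, 2.343, 0.0]
force: [-2.7, -1.0, -1.9]
opening: 0.0212
t: 34.2
tool_pos: [0.6195, -0.0924, 0.0613]
orientation: [2.092, 2.343, 0.0]
force: [-7.0, 0.6, 6.5]
opening: 0.021
```

Seated. I'll release, rise and look.

```bash
python3 -m inch '[[[0,0,0,0,0,0,0.2],[0,0,0,0,0,0,-0.1],[0,0,0,0,0,0,-0.1],[0,0,0,0,0,0,-0.1],[0,0,-1,0,0,0,-0.1]]]';python3 -m inch '[[[0,0,-3,0,0,0,-0.1],[0,0,-4,0,0,0,-0.1],[0,0,-4,0,0,0,-0.1],[0,0,-4,0,0,0,-0.1],[0,0,-1,0,0,0,-0.1]]]'
python3 - <<'E'
from h import *
print(delta((.445,-.364,.235)))
E
```

```text
t: 34.7
tool_pos: [0.618, -0.0919, 0.0683]
orientation: [-2.091, -2.342, 0.002]
force: [-0.9, -0.5, 0.0]
opening: 0.0505
t: 35.2
tool_pos: [0.6217, -0.0928, 0.2372]
orientation: [2.087, 2.337, 0.007]
force: [0.9, 0.7, 0.9]
opening: 0.051
[-24.96 -20.62   0.11]
```

```bash
python3 -m inch '[[[-3.1,-2.58,0,0,0,0,-0.3],[-3.1,-2.58,0,0,0,0,-0.3],[-3.1,-2.58,0,0,0,0,-0.3],[-3.1,-2.58,0,0,0,0,-0.3],[-3.1,-2.58,0,0,0,0,-0.3]]]';python3 -m inch '[[[-3.1,-2.58,0,0,0,0,-0.3],[-3.1,-2.58,0,0,0,0,-0.3],[-3.2,-2.58,0,0,0,0,-0.3],[0,0,0,0,0,0,-0.3],[0,0,0,0,0,0,-0.3]]]'; for i in 1 2; do python3 -m inch '[[[0,0,0,0,0,-8.5,-0.3],[0,0,0,0,0,-8.5,-0.3],[0,0,0,0,0,-8.5,-0.3],[0,0,0,0,0,-8.5,-0.3],[0,0,0,0,0,-8.5,-0.3]]]'; done
python3 - <<'E'
from h import *
p,R=wpose();print(p.round(3),R[:,1].round(3),delta((.445,-.364,.15)))
c=robot.read_camera("top");cv2.imwrite("pics/top5.png",c["image"])
for ce,st in blobs(red(c["image"])): print(ce,onz(c,*ce,.165).round(3))
c=robot.read_camera("wrist");cv2.imwrite("pics/w8.png",c["image"])
for ce,st in blobs(red(c["image"])): print(ce,st)
print(wproj(c,p,R,(.445,-.364,.19)))
cv2.imwrite("pics/c2.png",np.hstack([cv2.resize(cv2.imread("pics/top5.png")[130:310,90:450],None,fx=1.1,fy=1.1),c["image"][:198,:400]]))
E
```

```text
t: 35.7
tool_pos: [0.5073, -0.2618, 0.2298]
orientation: [2.092, 2.344, 0.0]
force: [0.0, -0.8, -0.0]
opening: 0.0602
t: 36.2
tool_pos: [0.4416, -0.3634, 0.2296]
orientation: [-2.095, -2.341, -0.001]
force: [-0.2, 0.1, -0.2]
opening: 0.0604
t: 36.7
tool_pos: [0.4432, -0.3614, 0.2296]
orientation: [1.089, 2.947, 0.001]
force: [-0.7, 0.1, -0.4]
opening: 0.0604
t: 37.2
tool_pos: [0.4432, -0.3613, 0.2296]
orientation: [-0.053, 3.141, 0.001]
force: [-0.5, 0.2, -0.1]
opening: 0.0602
[ 0.443 -0.361  0.23 ] [-0.034  0.999  0.   ] [-0.17 -0.28  7.96]
[23.9 71.7] [   0   45   49   51 1891]
[252.8 215.3] [241 193  22  34 361]
(np.float64(252.0400129584602), np.float64(217.07035238602296))
```

View pics/top5.png

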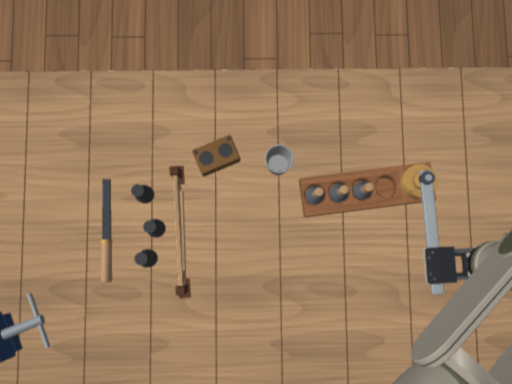

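The top view shows three weights seated in the rack at (316,193), (340,190) and (363,188), and three castings behind the gate at (142,192), (153,228) and (146,258). Cup, mould and file are unchanged. Now I'll close the keeper.

```bash
python3 -m inch '[[[-0.15,-0.3,2.8,0,0,0,-0.2],[0,0,2.6,0,0,0,0],[0,0,2.4,0,0,0,0.35],[0,0,0,0,0,0,0.35],[0,0,0,0,0,0,0.35]]]' 10
python3 -m inch '[[[0,0,0,0,0,0,0.35],[0,0,0,0,0,0,0.35],[0,0,0,0,0,0,0.35]]]'
for i in 1 2 3; do python3 -m inch '[[[-0.06,1.5,0,0,0,4.3,0.35],[-0.06,1.5,0,0,0,4.3,0.35],[-0.06,1.5,0,0,0,4.3,0.35],[-0.06,1.5,0,0,0,4.3,0.35],[-0.06,1.5,0,0,0,4.3,0.35]]]'; done
```

```text
t: 37.8
tool_pos: [0.444, -0.3651, 0.1519]
orientation: [0.038, -3.141, -0.001]
force: [0.5, -0.4, 1.4]
opening: 0.0315
t: 38.1
tool_pos: [0.4443, -0.3664, 0.1531]
orientation: [-0.04, 3.14, -0.002]
force: [0.9, -0.3, 0.5]
opening: 0.0298
t: 38.6
tool_pos: [0.4555, -0.2931, 0.1528]
orientation: [0.553, 3.092, -0.004]
force: [-4.5, -3.4, 3.0]
opening: 0.0302
t: 39.1
tool_pos: [0.494, -0.2287, 0.1527]
orientation: [1.12, 2.935, -0.003]
force: [-4.6, -3.1, 3.2]
opening: 0.0305
t: 39.6
tool_pos: [0.554, -0.1824, 0.1523]
orientation: [1.646, 2.675, -0.0]
force: [0.1, -0.2, -0.9]
opening: 0.0303
```

```bash
python3 -m inch '[[[-0.06,1.5,0,0,0,4.3,0.35],[-0.06,1.5,0,0,0,4.3,0.35],[-0.06,1.5,0,0,0,4.3,0.35],[-0.06,1.5,0,0,0,4.3,0.35],[-0.06,1.5,0,0,0,4.3,0.35]]]'; python3 -m inch '[[[0,0.3,0,0,0,0,0.35],[0,0.3,0,0,0,0,0.35],[0,0.2,0,0,0,0,0.35],[0,0,0,0,0,0,0.35]]]'; python3 - <<'E'
from h import *
c=robot.read_camera("side")
for ce,st in blobs(red(c["image"])):
    if st[0]<345 and st[1]>150: print(ce,st)
E
```

```text
t: 40.1
tool_pos: [0.6257, -0.1618, 0.1521]
orientation: [2.117, 2.321, 0.0]
force: [-0.6, -1.1, 0.9]
opening: 0.0303
t: 40.5
tool_pos: [0.6326, -0.1612, 0.1517]
orientation: [-2.112, -2.325, 0.0]
force: [-1.1, 0.4, -0.0]
opening: 0.0302
```

```bash
python3 -m inch '[[[0,-0.6,0,0,0,0,0],[0,0,0,0,0,0,-0.3],[0,0,-3,0,0,0,-0.3],[0,0,-4,0,0,0,-0.3],[0,0,-4,0,0,0,-0.3]]]'; for i in 1 2; do python3 -m inch '[[[0,-4.5,-0.5,0,0,0,-0.3],[0,-4.5,-0.5,0,0,0,-0.3],[0,-4.5,0,0,0,0,-0.3],[0,-4.5,0,0,0,0,-0.3],[0,-2,0,0,0,0,-0.3]]]'; done
python3 - <<'E'
from h import *
t=robot.read_camera("top");s=robot.read_camera("side")
for ce,st in blobs(red(t["image"])): print("top",ce,onz(t,*ce,.15).round(3))
for ce,st in blobs(red(s["image"])):
    if st[0]<345 and st[1]>150: print("side",ce,st)
s0=cv2.imread("pics/side0.png")
for ce,st in blobs(red(s0)):
    if 200<st[0]<345 and st[1]>150: print("side0",ce,st)
cv2.imwrite("pics/f1.png",np.hstack([cv2.resize(t["image"][130:310,90:450],(400,200)),cv2.resize(s["image"][200:360,240:440],(400,320))[60:260]]))
cv2.imwrite("pics/f2.png",s["image"])
b=red(s0);ys,xs=np.where(b[150:300,250:360]);print(len(xs),(xs+250).min() if len(xs) else 0)
E
```

```text
t: 41.05
tool_pos: [0.6264, -0.1618, 0.2624]
orientation: [-2.112, -2.324, 0.001]
force: [-0.0, -0.7, -0.4]
opening: 0.0597
t: 41.55
tool_pos: [0.4253, -0.1811, 0.2719]
orientation: [2.113, 2.323, -0.001]
force: [0.7, -0.1, 1.0]
opening: 0.0604
t: 42.05
tool_pos: [0.2266, -0.2001, 0.2819]
orientation: [2.113, 2.322, -0.002]
force: [-0.2, -0.5, 1.2]
opening: 0.0605
top [348.2 186. ] [ 0.624 -0.158  0.15 ]
4 324
```

View pics/f2.png

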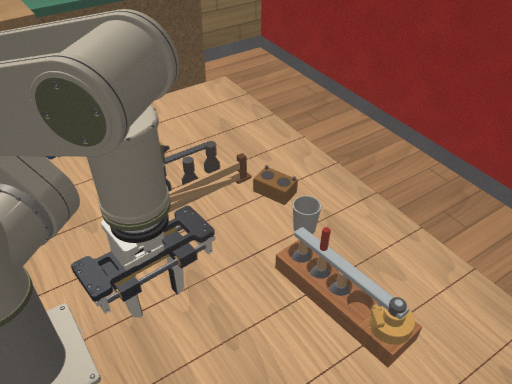

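The side view shows the bar over the three seated weights with the post at (325,239), as at the start. One numeric comparison of the post height, then I'll hand in.

```bash
python3 - <<'E'
from h import *
for n in("side0","f2"):
    im=cv2.imread(f"pics/{n}.png").astype(int)[215:260,310:340]
    m=(im[...,2]>80)&(im[...,1]<45); ys,xs=np.where(m);print(n,len(xs),xs.mean()+310,ys.mean()+215,ys.min()+215,ys.max()+215)
a,b=[cv2.imread(f"pics/{n}.png").astype(int)[290:320,380:415] for n in("side0","f2")];print("pivot knob diff",abs(a-b).mean())
r=robot.read_state();print(r["t"],np.abs(r["dq"]).max());print(robot.close_job())
E
```

```text
side0 100 324.3 240.28 232 249
f2 37 323.9189189189189 241.8108108108108 232 250
pivot knob diff 10.963809523809523
42.15 0.06295038127043297
the job is handed in; nothing more can be done
None
```

The job is done and handed in at 42 s of the 210 s allowed; the hand-in gave no verdict. I swung the keeper right back, stood the rough casting behind the gate between the other two, seated the three trimmed weights in bores 1–3, and turned the keeper back over them.

**Last checks:**
- **Keeper:** the top camera puts the post at (0.624, -0.158), against (0.624, -0.157) at the start. The side camera shows the post spanning rows 232–250, against 232–249 at the start. Both agree with it being down in the low notch.
- **Weights:** each reached the bore floor with the tool about 61–62 mm above the bench, as expected. The one in bore 2 brushed the wall lightly on the way down, and I eased it across.
- **Bystanders:** the other rough castings, cup, mould and file looked unmoved in the top view taken just before the keeper was closed. I did not look at that view again afterwards; in the last side view the cup and mould look in place, but the arm hides part of the area behind the gate.

**Weaker checks:** the side-view post mask caught fewer pixels than at the start (37 against 100). The picture difference at the pivot knob was not zero (mean 11 grey levels). I put both down to changed shading and did not look into them further.

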